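# Close the packed gift box and hold the spring clip open over its tongues

### The job

The gift box is packed: first fold its lid fully shut, so that the lid's tongue stands against the tongue on the box's front. Then squeeze the grips of the steel spring clip, take it off its stand, and hold it wide open astride the top edge of the two tongues, about the middle of their width, with one jaw well down on either side and touching neither tongue nor box, so that a gift tag can be slipped in. Finish there still squeezing the clip open and holding it up, and leave the candle, spray bottle and small soap carton on the table where they stand.

Things in the scene. Friction and masses are not known exactly. Their poses are not given: they have to be found in the camera images.
- gift_box: plain kraft-board gift box, fixed, 110 (x) x 160 (y) x 55 mm high. Origin: centre of its underside; x from its front to its hinged back, y along the hinge, z up. A tongue 70 mm wide (y), 3 mm thick rises from the middle of the front wall (x = -55 to -52 mm) to 90 mm above the table. Lid hinge line: x = +55 mm, z = 55 mm
- box_lid (a joint): lid angle, rad: 0 = fully shut (flat on the box, top face 58 mm above the table), grows as it opens up and back, 1.57 = upright. Starts half open; the stiff hinge stays where it is left (under 1 N at the edge moves it). Lid 106 mm from hinge to front edge, 160 mm wide, 3 mm thick
- lid_edge (a point): middle of the lid's front edge on its outer face, 106 mm from the hinge; its x points to the hinge, z out of the outer face. Here the lid's own tongue stands, 70 mm wide, 3 mm thick, at right angles to the outer face; with the lid shut it rises to 90 mm above the table, 1 mm behind the box's tongue. The lid to either side of the tongue is bare
- tongue_edge (a point): middle of the top edge of the pair of tongues as they stand with the lid shut, 90 mm above the table; axes as gift_box: x across the pair (7 mm thick in all, +-3.5 mm), y along the edge (70 mm), z up
- clip: steel spring clip like a clothes peg, 32 mm wide, 80 mm high, about 60 g, starting upright, jaws down, clamped on its stand. Origin: middle of the pivot, 31 mm above the jaw tips; y along the pivot, x across the jaws, z up toward the grips (frame of the half on the -x side: with both grips squeezed alike it leans by half of the joint value)
- clip_jaw (a joint): opening of the clip, rad: 0 = clamped on the 6 mm strip of its stand (jaws parallel), -0.1 = jaws shut, 0.6 = fully open at its stop, jaw tips about 24 mm apart. The spring takes about 4 N on the grips to begin and 12 N when fully open; above 0.4 is wide open
- grip_a (a point): middle of the outer face of the grip on the -x side (the other one mirrors it). The two grips are flat plates 28 mm wide that rise in a V from 6 to 48 mm above the pivot; on the stand they measure about 49 mm over the top ends, 23 mm at the bottom. Squeezed fully they stand parallel, about 19 mm over their outer faces; each jaw moves outward as the grip on its side moves in
- tip_a (a point): middle of the lower inner edge of the jaw on the clip's -x side
- tip_b (a point): middle of the lower inner edge of the jaw on the clip's +x side
- clip_stand: wooden clip stand fixed to the table: foot 70 (x) x 80 (y) x 12 mm with an upright strip 6 mm thick (x), 56 mm wide (y), top 64 mm above the table. Origin: centre of the underside. The clip sits astride the strip with its pivot 70 mm above the table and lifts straight up once open
- candle: bystander: glass candle with black lid, 65 mm across, 73 mm high, origin under its centre
- spray: bystander: slim white bottle, 33 mm across, 125 mm high, origin under its centre
- carton: bystander: small kraft soap carton lying on the table, 45 x 63 x 26 mm, origin under its centre
Mind the look-alikes: they are no part of the job. What is meant by the clip is not orange, and is the smaller of those in its own colour.

How it is judged (in metres and radians):
On the way, in this order (a step that is already met when the one before it is completed fails the run):
1. the lid is fully shut while the clip is still on its stand (value of joint box_lid below 0.06 rad and distance of clip from where it was at the start of the episode below 0.02 m), for 0.2 s.
2. the clip, squeezed open in the fingers, is lifted clear of its stand (value of joint clip_jaw above 0.4 rad and contact force between the fingers and clip above 2 N and contact force between clip and clip_stand below 0.1 N and height (world z) of clip above 0.1 m), for 0.2 s.
At the end, for the whole second after the job is handed in: Lid shut (under 0.06 rad). Clip held still in the fingers (over 2 N), open over 0.4 rad, its tips on opposite sides of the tongues (over 4.5 mm from their mid-plane), 6-28 mm below the top edge, within 25 mm of the middle, touching neither box nor stand (under 0.5 N) (value of joint box_lid below 0.06 rad and value of joint clip_jaw above 0.4 rad and contact force between the fingers and clip above 2 N and ((x of tip_a in the frame of tongue_edge below -0.0045 m and x of tip_b in the frame of tongue_edge above 0.0045 m) or (x of tip_b in the frame of tongue_edge below -0.0045 m and x of tip_a in the frame of tongue_edge above 0.0045 m)) and contact force between clip and gift_box below 0.5 N and contact force between clip and clip_stand below 0.5 N and linear speed of clip below 0.03 m/s and z of tip_a in the frame of tongue_edge between -0.028 and -0.006 m and y of tip_a in the frame of tongue_edge between -0.025 and 0.025 m and z of tip_b in the frame of tongue_edge between -0.028 and -0.006 m and y of tip_b in the frame of tongue_edge between -0.025 and 0.025 m); the arm keeps its last pose, push and grip.
It fails at once if a bystander (candle, spray bottle or small carton) is moved more than 30 mm (distance of any of candle, spray, carton from where it was at the start of the episode above 0.03 m).
It also fails if it takes over 51 s, if anything falls off the work surface, if the arm or the gripper's body presses on something with over 40 N, if the wrist force passes 120 N, or if a joint passes its speed limit or range.

### The arm

A 6-joint arm with a two-finger parallel gripper is mounted at the origin on a cart in front of the work surface, level with it; the furniture and walls round the work are solid. World frame = base frame: x ahead of the robot, y to its left, z up, the work surface at z = 0. Lengths are in mm, angles in rad, forces in N, time in s.
With the tool pointing down it reaches from about 300 to 875 mm from the base axis. Payload 4.2 kg.
Tool frame: the origin (TCP) lies between the finger pads; the fingertips stand 19 mm ahead of it and the grasp point (between the pads) is the TCP; y points along the fingers, z is the direction in which the jaws open and shut, and the axes are right-handed (so a half turn about y gives the same grasp; the last joint's range is limited). The gripper opens to 85 mm and grips with 20 to 120 N. Pads are 22 mm wide; open, the fingers measure 114 mm over their backs; the gripper's body (76 mm by 85 mm) begins 54 mm behind the grasp point. The pads swing forward as they close: fully open they stand 13 mm farther back than shut.
Start: joints at [1.146, 0.32, 1.565, -0, 1.257, -0.02], TCP at [226.458, 528.542, 250.338] pointing down, gripper open.
Joint ranges: [-3.11, 3.11], [-0.84, 2.01], [0.21, 2.61], [-1.34, 4.49], [0.05, 2.63], [-2.56, 2.56]. Speed limits (rad/s): [2.57, 2.57, 3.14, 3.14, 3.14, 3.14].

### API

Orientations are given as a unit quaternion [w, x, y, z].
In Python, from plant import env, vision gives the robot as it stands.
- The arm moves only by the tool move_arm, never from a script. Its argument "plan" is a list of rows, each a list of 3 entries, a list of its own where there are three numbers: the shift along the world's x, y, z in cm, then the turn, a rotation vector about the world's x, y, z in rad, then the opening, from -1 (shut) to 1 (fully open). A call has 1 to 5 rows; each row is the pose to reach, as a shift and turn from the pose commanded when the call began; what a row does not reach only later rows make up. A row lasts 1/10 s, in which the tool goes at most 50 mm and 8.59 degrees, less where a joint would pass 70% of its speed; a pose out of reach is approached as far as the arm can. A call with a gripper value outside its range is refused whole. The fingers move at their own pace and stop on an object; "grip_force" is the grip in N (left out, the last holds). Time passes only in rows, so rows that repeat a pose let the fingers close. It gives the time, the measured TCP pose, the force and the opening at its end, in the units of the state.
- env.sense(): the state, without advancing time (a new reading comes with each control period).
- vision.read_camera(name): name is "side" or "top"; returns a dict with "pixels" (420x560x3 uint8, red, green, blue), "fx", "fy", "cx", "cy" (pixels), "R" (3x3) and "t" (3): a world point X has camera coordinates R X + t. Camera axes: x right, y down, z forward; pixel columns grow to the right and rows downward; lengths in mm; the calibration is good to about 2 mm. A picture is of the moment at which its call begins. There is no depth.
- env.sign_off(): hands the job in, once; it reports no verdict.
The state is a dict: "clock": time; "q": joint angles; "joint_vel": joint speeds; "joint_efforts": joint torques, N m; "tcp_pos": TCP position; "orientation": TCP orientation; "contact_force": force on the tool from outside, world axes, zero at the start; "torque": the same for the moment, N m; "opening": finger opening in mm.
Only numpy, scipy, OpenCV 4.12 (cv2) and the standard library are available. Lean on these libraries where they do the work, as an engineer would, in place of code of your own. Each camera call takes 0.05 s, during which the arm holds its last target.

## Working session

There is one attempt and no reset: what is moved stays moved. The work goes in short steps, Python scripts to look and compute and a tool call to move; the robot and the scene stay as the last step left them, time stands still between calls to the robot, and variables do not carry over. Pictures are saved under pics/ and viewed, and the job is handed in when it is done.

Besides the shell and the picture viewer there is one more tool, called by a JSON object that holds its "method" and its "body". move_arm: Moves the arm, as the interface text tells. Its arguments: {"type":"object","properties":{"plan":{"type":"array","items":{"type":"array"}},"grip_force":{"type":"number"}},"required":["plan"]}

```bash
ls; mkdir -p pics
python3 - <<'E'
from plant import env, vision
import cv2
print(env.sense())
for n in ("side","top"):
    c=vision.read_camera(n)
    cv2.imwrite(f"pics/{n}0.png",c["pixels"][:,:,::-1])
    print(n,c["fx"],c["fy"],c["cx"],c["cy"],c["R"],c["t"])
E
```

```text
pics
{'clock': 0.0, 'q': array([ 1.14599465e+00,  3.20290438e-01,  1.56568872e+00, -3.00025660e-05,
        1.25737313e+00, -2.00371723e-02]), 'joint_vel': array([-0.00045549,  0.00243432,  0.00108203, -0.00116398,  0.00067332,
       -0.00059219]), 'joint_efforts': array([ 1.70549214e-03, -4.15523672e+01, -2.34172618e+01,  1.04544822e-04,
        8.33447644e-03, -1.73418715e-05]), 'tcp_pos': array([226.2811702 , 528.12350421, 249.47929495]), 'orientation': array([-0.69206646,  0.69328451, -0.14225509,  0.1420003 ]), 'contact_force': array([-0.27612287,  0.50491509,  0.24883493]), 'torque': array([ 0.00865682, -0.03915787, -0.00020785]), 'opening': 85.38783276751235}
side 481.88700008473137 481.88700008473137 282.62393563247224 203.9909759693841 [[-0.99961092 -0.01864022 -0.02074994]
 [ 0.00397211  0.64120206 -0.76736181]
 [ 0.02760869 -0.76714566 -0.64087854]] [ 486.66492023  -48.51136438 1398.28674045]
top 505.82834691577887 505.82834691577887 281.3900491267951 201.9633327570017 [[-0.0196355  -0.99962274  0.01920465]
 [-0.99649752  0.01800525 -0.08166087]
 [ 0.08128428 -0.02074083 -0.99647513]] [ 174.12877834  489.58060666 1448.04159654]
```

View pics/side0.png

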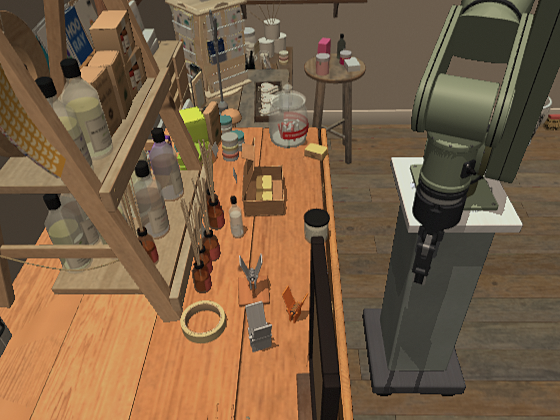

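View pics/top0.png

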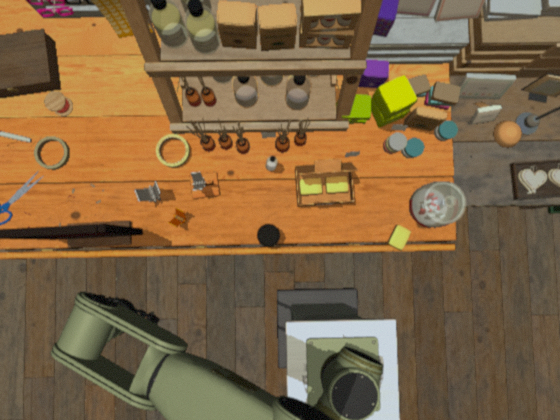

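Both views show three clip-like things: a grey one on a stand at side (252,272)/top (203,182), a big grey one at side (258,325)/top (148,193), and an orange one at side (293,303)/top (180,217). The box is at side (264,188)/top (325,185), the candle at top (268,236), the spray at top (272,163) and the carton at top (400,237).

Run:
```python
import cv2
s=cv2.imread("pics/side0.png");t=cv2.imread("pics/top0.png")
def crop(im,x0,y0,x1,y1,k,n): cv2.imwrite(n,cv2.resize(im[y0:y1,x0:x1],None,fx=k,fy=k,interpolation=cv2.INTER_CUBIC))
crop(s,180,240,330,360,5,"pics/s_clip.png")
crop(t,120,140,270,250,5,"pics/t_clip.png")
crop(t,260,140,370,220,7,"pics/t_box.png")
crop(s,210,150,310,225,8,"pics/s_box.png")
```

```text
(no output)
```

View pics/s_clip.png

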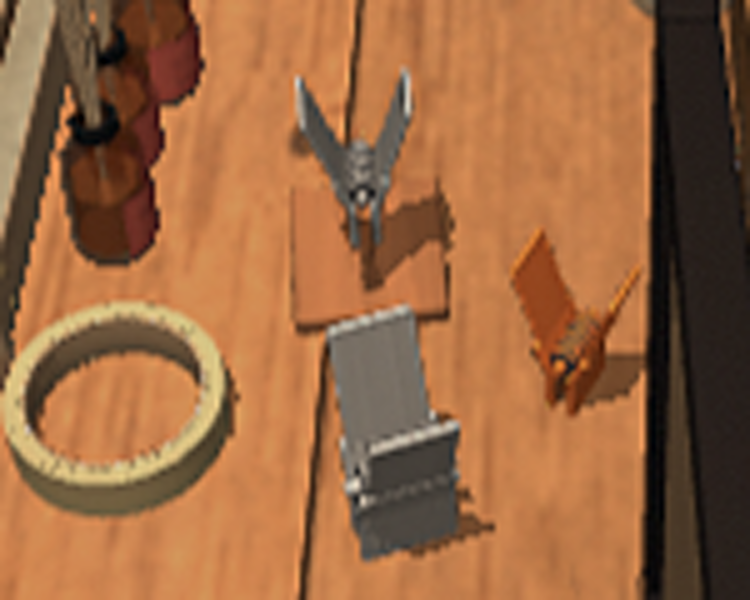

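View pics/t_clip.png

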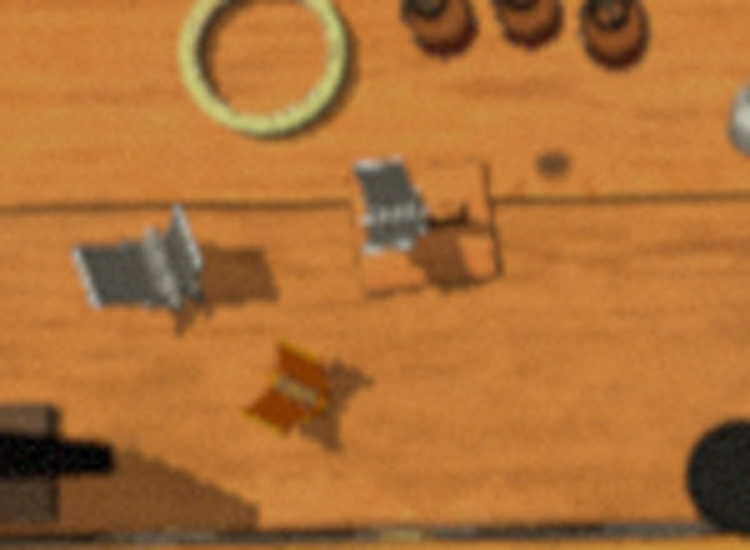

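View pics/t_box.png

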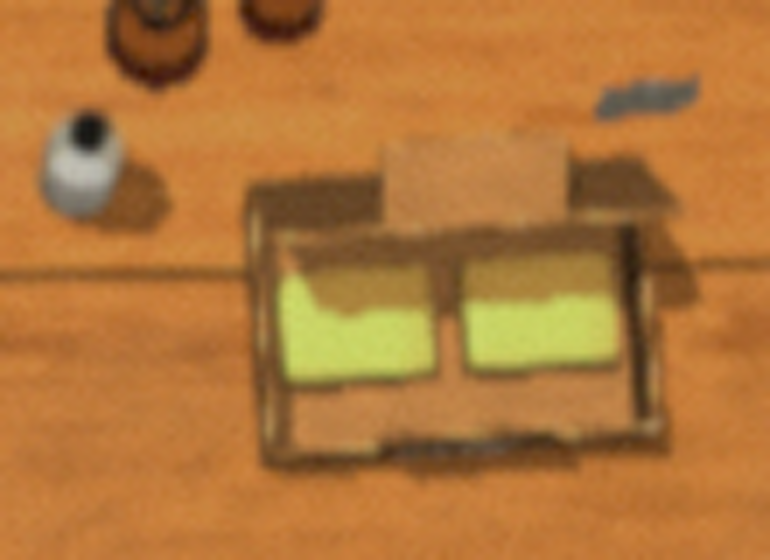

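View pics/s_box.png

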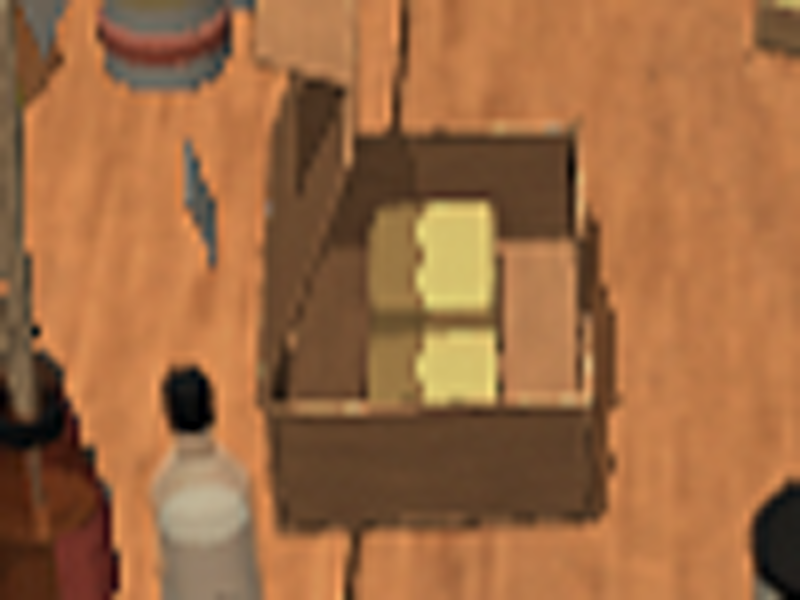

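The clip that is meant is the steel one on the wooden stand (side 252,272), smaller than the other grey one. The orange one is excluded. I now fit the box and stand poses to corner pixels.

```bash
cat > h.py <<'E'
import numpy as np, cv2
from plant import env, vision
from scipy.optimize import least_squares
from scipy.spatial.transform import Rotation as Ro
def cam(n): 
    return vision.read_camera(n)
def proj(c,X):
    X=np.atleast_2d(np.asarray(X,float)); p=X@np.asarray(c["R"]).T+c["t"]
    return np.c_[c["fx"]*p[:,0]/p[:,2]+c["cx"], c["fy"]*p[:,1]/p[:,2]+c["cy"]]
def unproj(c,u,v,z):
    R=np.asarray(c["R"]);C=-R.T@c["t"]
    d=R.T@np.array([(u-c["cx"])/c["fx"],(v-c["cy"])/c["fy"],1]); return C+d*(z-C[2])/d[2]
def crop(im,x0,y0,x1,y1,k,n): cv2.imwrite(n,cv2.resize(im[y0:y1,x0:x1],None,fx=k,fy=k,interpolation=cv2.INTER_CUBIC))
def uncrop(p,x0,y0,k): return (np.asarray(p,float)+.5)/k-.5+np.array([x0,y0])
def place(P,x,y,yaw):
    c,s=np.cos(yaw),np.sin(yaw);P=np.atleast_2d(np.asarray(P,float))
    return np.c_[x+c*P[:,0]-s*P[:,1],y+s*P[:,0]+c*P[:,1],P[:,2]]
def lidpt(r,y,h,th): # r from hinge toward edge, h out of outer face (lid outer face at z=58 shut)
    # hinge at x=55,z=55 ; lid thickness 3
    hh=h+3
    return [55-r*np.cos(th)+hh*np.sin(th), y, 55+r*np.sin(th)+hh*np.cos(th)]
E
python3 - <<'E'
from h import *
T=cam("top");S=cam("side")
for n,z,(u,v) in [("spray",0,(271,167)),("candle top",73,(268,236)),("carton",26,(400,237)),("shelf board front low?",0,(290,140)),("tabledge",0,(250,248)),("bottle",0,(284,150)),("box",0,(325,185)),("stand",12,(208,185))]:
    print(n,unproj(T,u,v,z).round(0))
st=[uncrop(p,260,140,7) for p in [(265,462),(662,437),(250,187)]]
print("rim",[unproj(T,*p,55).round(1) for p in st])
ss=[uncrop(p,120,140,5) for p in [(366,296),(500,275),(486,162),(352,185)]]
print("foot",[unproj(T,*p,12).round(1) for p in ss])
s2=[uncrop(p,180,240,5) for p in [(293,325),(446,313),(440,180),(292,185)]]
print("foot side",[unproj(S,*p,12).round(1) for p in s2], )
print("spray side",unproj(S,237,237,0).round(0), "shelfleg side", unproj(S,176,315,0).round(0))
from scipy.spatial.transform import Rotation
s=env.sense();q=s["orientation"];print(Rotation.from_quat([q[1],q[2],q[3],q[0]]).as_matrix().round(3))
E
```

```text
spray [598. 193.   0.]
candle top [394. 205.  73.]
carton [ 385. -175.   26.]
shelf board front low? [678. 135.   0.]
tabledge [362. 258.   0.]
bottle [648. 154.   0.]
box [542.  35.   0.]
stand [547. 377.  12.]
rim [array([478.7, 120.5,  55. ]), array([486. , -40.6,  55. ]), array([590.9, 124.1,  55. ])]
foot [array([507.2, 421.8,  12. ]), array([518., 344.,  12.]), array([584.4, 351.5,  12. ]), array([572.2, 429.5,  12. ])]
foot side [array([577.4, 435.6,  12. ]), array([509.5, 428.8,  12. ]), array([515.5, 350.1,  12. ]), array([585.2, 353.3,  12. ])]
spray side [602. 206.   0.] shelfleg side [715. 455.   0.]
[[ 0.919 -0.     0.394]
 [-0.394 -0.001  0.919]
 [-0.    -1.    -0.001]]
```

Run:
```python
from h import *
T=cam("top");S=cam("side")
im=S["pixels"][:,:,::-1].copy()
for (u,v),col in [((170,128),(255,0,0)),((345,128),(0,255,0)),((297,125),(0,0,255)),((345,70),(255,0,255)),((283,144),(255,255,0))]:
    for z in range(0,400,50):
        p=proj(S,unproj(T,u,v,z))[0]; cv2.circle(im,(int(p[0]),int(p[1])),1,col,-1)
    print((u,v),[unproj(T,u,v,z).round(0)[:2] for z in (0,100,200,300)])
crop(im,0,60,300,340,2.6,"pics/shelf.png")
crop(T["pixels"][:,:,::-1],130,50,400,210,2.9,"pics/shelft.png")
```

```text
(170, 128) [array([720., 490.]), array([696., 470.]), array([673., 450.]), array([650., 430.])]
(345, 128) [array([712., -29.]), array([689., -14.]), array([666.,   1.]), array([643.,  16.])]
(297, 125) [array([723., 114.]), array([699., 119.]), array([676., 125.]), array([652., 130.])]
(345, 70) [array([889., -35.]), array([854., -19.]), array([819.,  -4.]), array([784.,  12.])]
(283, 144) [array([666., 156.]), array([647., 159.]), array([627., 162.]), array([607., 164.])]
```

View pics/shelf.png

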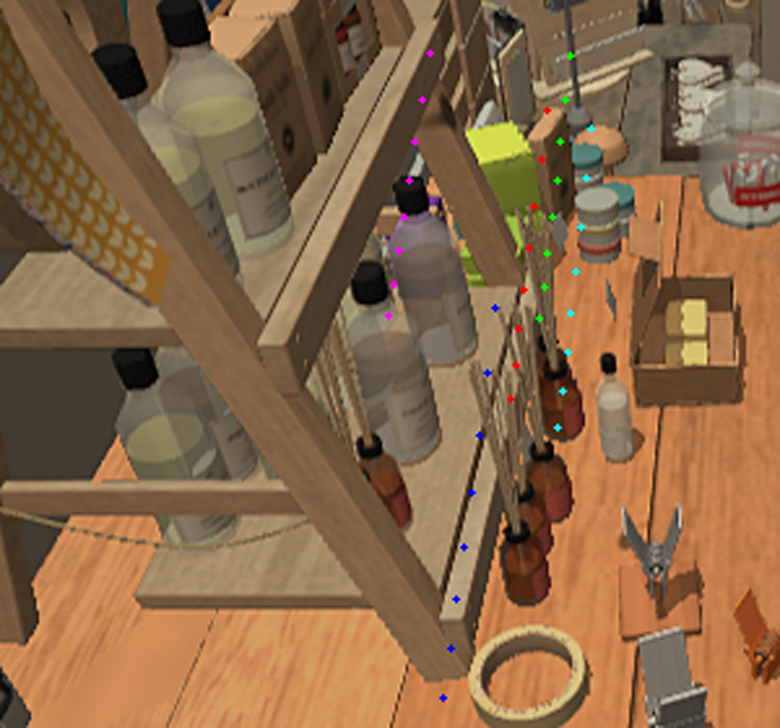

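View pics/shelft.png

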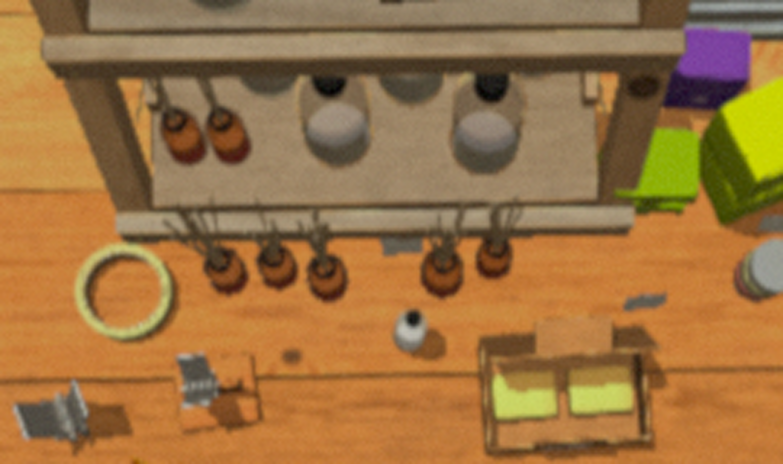

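```bash
cat > fit.py <<'E'
from h import *
T=cam("top");S=cam("side")
tp=lambda p:uncrop(p,260,140,7); sp=lambda p:uncrop(p,210,150,8)
def model(x):
    X,Y,W,th=x
    out=[(T,[-55,80,55],tp((265,463))),(T,[-55,-80,55],tp((663,436))),(T,[55,80,55],tp((248,187))),
     (S,[55,80,55],sp((268,406))),(S,[-55,80,55],sp((597,402))),(S,[55,80,0],sp((280,528))),(S,[-55,80,0],sp((605,518))),
     (T,lidpt(106,35,32,th),tp((384,140))),(T,lidpt(106,-35,32,th),tp((567,134))),
     ]
    return out
def res(x):
    r=[]
    for c,P,uv in model(x): r+=list(proj(c,place(P,x[0],x[1],x[2]))[0]-uv)
    return r
f=least_squares(res,[540,40,.05,1.4],loss="soft_l1")
print(f.x, np.round(f.fun,1).reshape(-1,2).tolist())
X=f.x
E
python3 - <<'E'
from fit import *
x,y,w,th=X
B=lambda P:place(P,x,y,w)
for n,c,(a,b,cc,d,k) in [("top",T,(260,140,370,220,7)),("side",S,(205,130,305,225,6))]:
    im=c["pixels"][:,:,::-1]; im=cv2.resize(im[b:d,a:cc],None,fx=k,fy=k,interpolation=cv2.INTER_CUBIC)
    segs=[]
    def poly(P,col,cl=True):
        p=((proj(c,B(P))-[a,b]+.5)*k-.5).astype(np.int32); cv2.polylines(im,[p],cl,col,1)
    poly([[-55,-80,55],[55,-80,55],[55,80,55],[-55,80,55]],(0,255,0))
    poly([[-55,-80,0],[55,-80,0],[55,80,0],[-55,80,0]],(0,160,0))
    poly([[-55,-35,55],[-55,-35,90],[-55,35,90],[-55,35,55]],(255,0,0))
    poly([lidpt(0,-80,0,th),lidpt(106,-80,0,th),lidpt(106,80,0,th),lidpt(0,80,0,th)],(0,0,255))
    poly([lidpt(106,-35,0,th),lidpt(106,-35,32,th),lidpt(106,35,32,th),lidpt(106,35,0,th)],(255,0,255))
    cv2.imwrite(f"pics/fit_{n}.png",im)
E
```

```text
[5.37380029e+02 4.18624183e+01 4.22251453e-02 1.24346768e+00] [[0.4, -0.3], [-0.2, 0.2], [0.3, 0.7], [-0.0, 0.4], [0.1, -0.4], [-0.1, 0.6], [-0.5, 0.6], [-0.0, 0.3], [0.3, -0.4]]
```

View pics/fit_top.png

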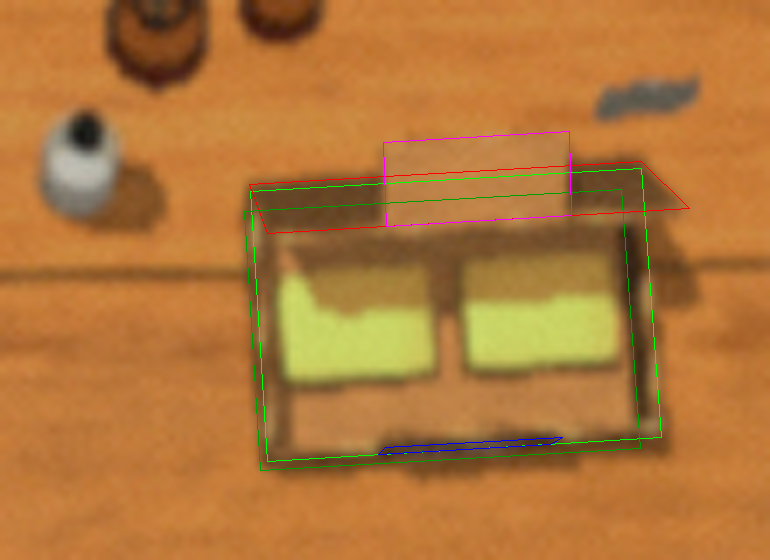

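View pics/fit_side.png

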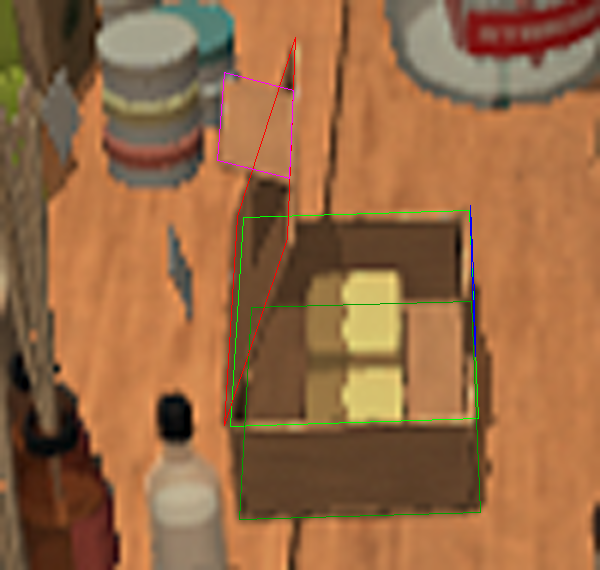

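The fit overlays match: box at (537, 42), yaw 0.042, lid angle about 1.24 rad. Next I check the black panel near the arm, then fit the clip and stand.

Run:
```python
from h import *
T=cam("top");S=cam("side")
im=S["pixels"][:,:,::-1].copy()
for (u,v),col in [((143,227),(255,0,0)),((143,243),(0,255,0)),((105,232),(0,0,255))]:
    for z in range(0,400,50):
        p=proj(S,unproj(T,u,v,z))[0]; cv2.circle(im,(int(p[0]),int(p[1])),1,col,-1)
    print((u,v),[unproj(T,u,v,z).round(0)[:2].tolist() for z in (0,100,200,300)])
crop(im,230,200,430,420,2.7,"pics/panel.png")
crop(T["pixels"][:,:,::-1],0,150,290,420,2.2,"pics/panelt.png")
# clip
t=lambda p:uncrop(p,120,140,5); s=lambda p:uncrop(p,180,240,5)
# stand fit
M=[(T,[-35,40,12],t((366,296))),(T,[-35,-40,12],t((500,275))),(T,[35,-40,12],t((486,162))),(T,[35,40,12],t((352,185))),
(S,[35,40,12],s((293,322))),(S,[-35,40,12],s((447,312))),(S,[-35,-40,12],s((440,180)))]
f=least_squares(lambda x:np.concatenate([proj(c,place(P,*x))[0]-uv for c,P,uv in M]),[545,388,.13],loss="soft_l1")
print(f.x,f.fun.round(1).reshape(-1,2).tolist())
x=f.x
# predicted grip tops / pivot, assume clip yaw same, y offset unknown -> draw
for n,c,(a,b,cc,d,k) in [("top",T,(185,155,235,205,12)),("side",S,(225,245,285,315,9))]:
    im=c["pixels"][:,:,::-1]; im=cv2.resize(im[b:d,a:cc],None,fx=k,fy=k,interpolation=cv2.INTER_CUBIC)
    def poly(P,col,cl=True):
        p=((proj(c,place(P,*x))-[a,b]+.5)*k-.5).astype(np.int32); cv2.polylines(im,[p],cl,col,1)
    poly([[-35,-40,12],[35,-40,12],[35,40,12],[-35,40,12]],(0,255,0))
    poly([[-35,-40,0],[35,-40,0],[35,40,0],[-35,40,0]],(0,160,0))
    poly([[0,28,12],[0,28,64],[0,-28,64],[0,-28,12]],(255,0,0))
    for sg in (-1,1): poly([[sg*11.5,16,76],[sg*24.5,16,118],[sg*24.5,-16,118],[sg*11.5,-16,76]],(0,0,255))
    cv2.imwrite(f"pics/fitc_{n}.png",im)
```

```text
(143, 227) [[429.0, 568.0], [425.0, 543.0], [421.0, 518.0], [417.0, 493.0]]
(143, 243) [[382.0, 568.0], [382.0, 543.0], [381.0, 518.0], [380.0, 493.0]]
(105, 232) [[416.0, 678.0], [413.0, 645.0], [410.0, 613.0], [407.0, 580.0]]
[5.46622841e+02 3.88768547e+02 1.00479113e-01] [[-1.1, -0.2], [-0.5, 0.8], [-0.3, -0.3], [-0.9, -1.8], [0.1, -0.7], [0.6, -1.1], [-0.0, -1.5]]
```

View pics/panel.png

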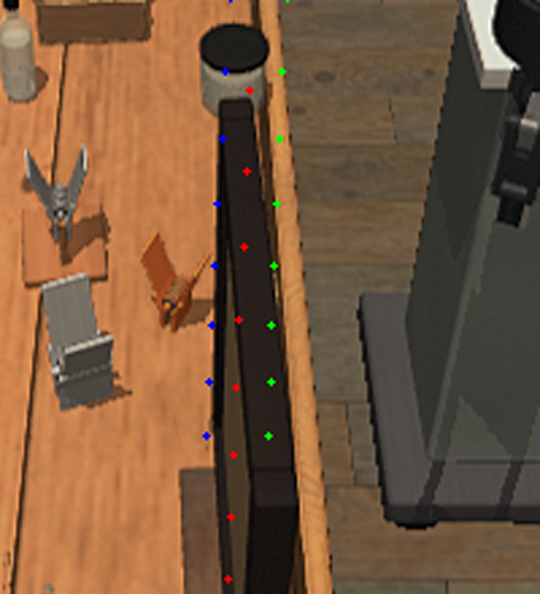

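View pics/panelt.png

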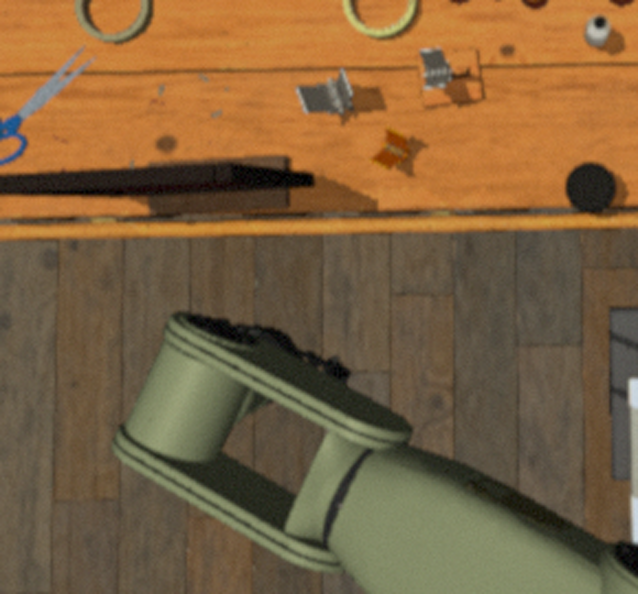

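View pics/fitc_top.png

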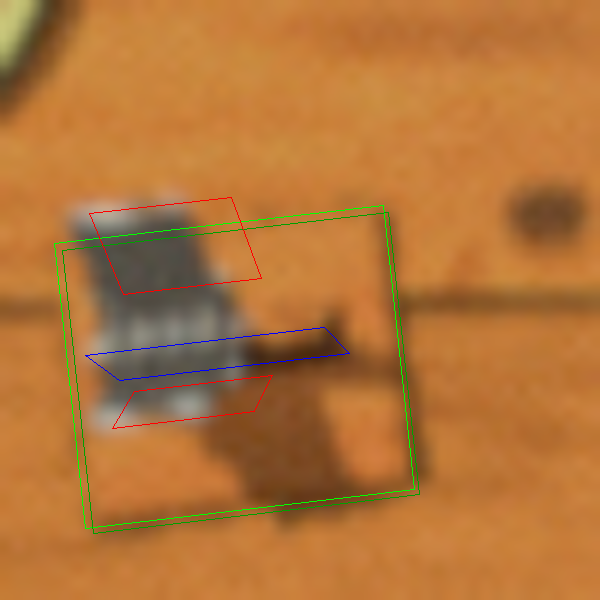

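View pics/fitc_side.png

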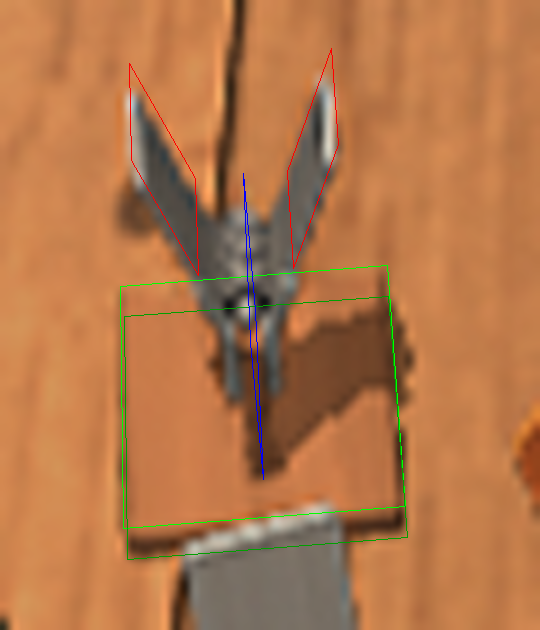

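The black panel reaches about z=340 at x 380–420, y>485, so I go to −y first before moving ahead. The first moves swing round, shut the fingers and turn the tool for the lid.

{"method": "move_arm", "body": {"plan": [[[2,-5,0.5],[0,0,-0.14],-1],[[4,-9.5,1],[0,0,-0.28],-1],[[6,-14,2],[0,0,-0.42],-1],[[8.5,-18.5,3],[0,0,-0.56],-1],[[11,-23,3],[0,0,-0.7],-1]], "grip_force": 20}}

```text
clock: 1.0
tcp_pos: [333.7, 303.9, 281.6]
orientation: [0.602, -0.6, 0.372, -0.373]
contact_force: [0.9, 1.4, 0.7]
opening: 12.1
```

{"method": "move_arm", "body": {"plan": [[[3,-3.8,0],[0,0,-0.1],-1],[[6,-7.5,0],[0,0,-0.2],-1],[[9,-11.3,0],[0,0,-0.3],-1],[[12,-15,0],[0,0,-0.38],-1],[[14.5,-19,0],[0,0,-0.424],-1]]}}

```text
clock: 1.5
tcp_pos: [479.1, 113.5, 280.4]
orientation: [0.51, -0.509, 0.49, -0.49]
contact_force: [0.7, 0.8, -0.0]
opening: 0.3
```

{"method": "move_arm", "body": {"plan": [[[3.5,-3.2,0],[0,0,0],-1],[[7,-6.4,0],[0,0,0],-1],[[10.5,-9.6,-0.5],[0,0,0],-1],[[13.6,-12.6,-2],[0,0,0],-1],[[13.6,-12.6,-3],[0,0,0],-1]]}}

```text
clock: 2.0
tcp_pos: [616.7, -14.6, 248.3]
orientation: [-0.509, 0.51, -0.49, 0.491]
contact_force: [-1.6, -0.4, -0.0]
opening: -0.2
```

Run:
```python
from h import *
T=cam("top");S=cam("side");s=env.sense();print(s["tcp_pos"],s["contact_force"],s["opening"])
crop(T["pixels"][:,:,::-1],230,90,400,260,3.5,"pics/t1.png")
crop(S["pixels"][:,:,::-1],150,60,360,250,3.5,"pics/s1.png")
q=s["orientation"];print(Ro.from_quat([q[1],q[2],q[3],q[0]]).as_matrix().round(3))
```

```text
[612.96287869 -11.347617   247.767628  ] [-0.78264517  0.04775598 -0.84055733] 0.12265577202316236
[[ 0.04  -0.005  0.999]
 [-0.999  0.001  0.04 ]
 [-0.001 -1.    -0.005]]
```

View pics/s1.png

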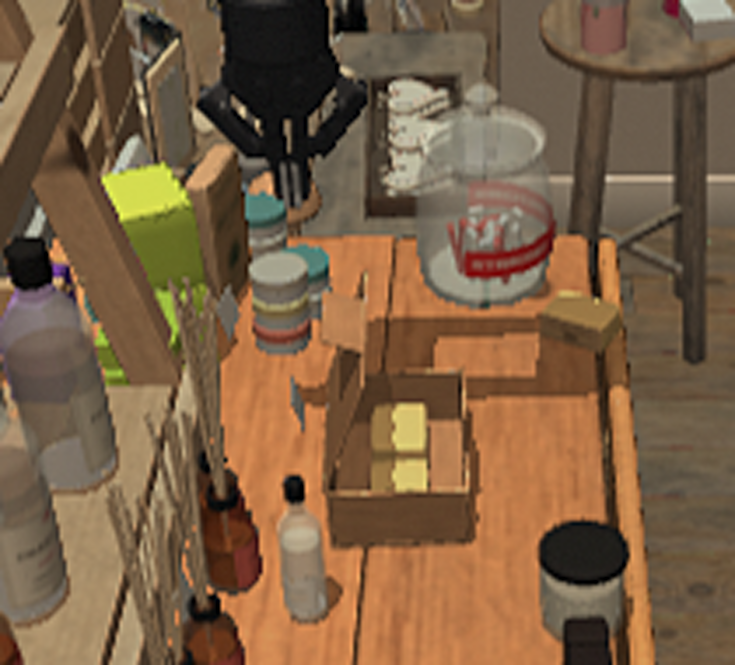

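View pics/t1.png

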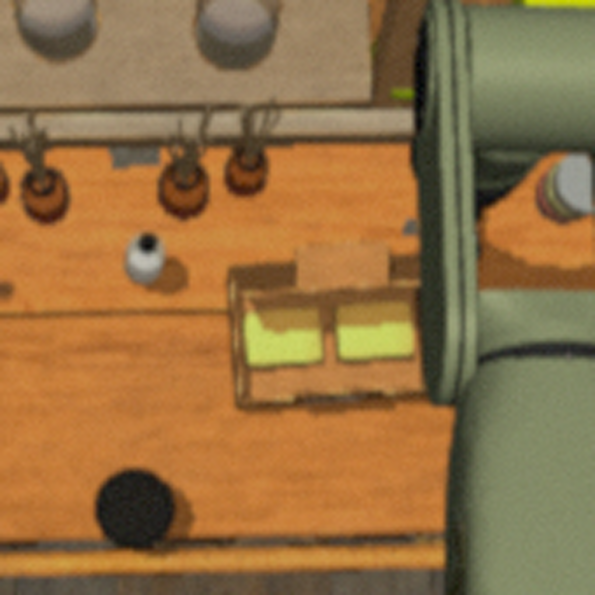

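The view shows the shut fingers behind and above the lid's bare −y part (side crop tips at 293,200), with nothing near them. Next I lower behind the lid.

{"method": "move_arm", "body": {"plan": [[[0,0,-3.5],[0,0,0],-1],[[0,0,-7],[0,0,0],-1],[[0,0,-10],[0,0,0],-1],[[0,0,-10.8],[0,0,0],-1],[[0,0,-10.8],[0,0,0],-1]]}}

```text
clock: 2.6
tcp_pos: [612.9, -9.9, 142.1]
orientation: [-0.51, 0.511, -0.49, 0.489]
contact_force: [-0.9, 0.4, 0.5]
opening: 0.0
```

Run:
```python
from h import *
S=cam("side");s=env.sense();print(s["tcp_pos"],s["contact_force"],s["opening"])
p=s["tcp_pos"];print(proj(S,[p,p-[0,0,19]]))
crop(S["pixels"][:,:,::-1],190,100,310,220,5,"pics/s2.png")
```

```text
[614.02470258 -10.06643851 143.4940772 ] [-0.48415848 -0.018273    0.87925322] -0.13662932708641595
[[235.58988371 145.10772592]
 [236.15771886 150.87231306]]
```

View pics/s2.png

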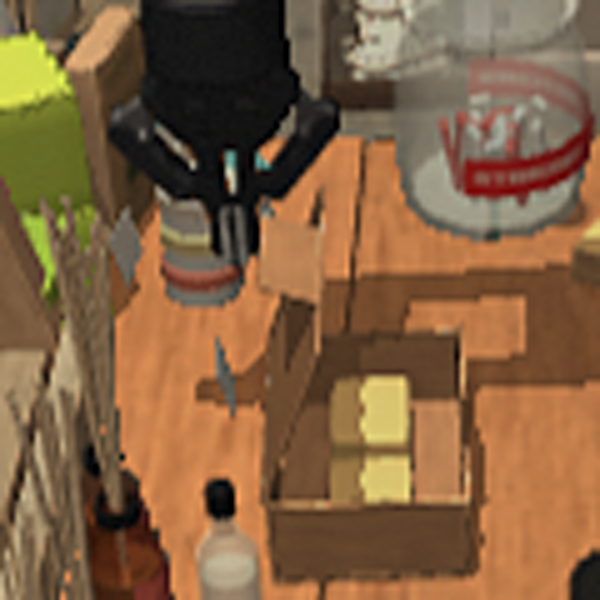

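{"method": "move_arm", "body": {"plan": [[[-1.2,-0.05,-0.2],[0,0,0],-1],[[-2.4,-0.1,-0.4],[0,0,0],-1],[[-3.2,-0.13,-0.4],[0,0,0],-1],[[-4.2,-0.18,-0.5],[0,0,0],-1],[[-5.2,-0.22,-0.8],[0,0,0],-1]]}}

```text
clock: 3.15
tcp_pos: [562.2, -13.0, 135.5]
orientation: [0.511, -0.51, 0.488, -0.49]
contact_force: [1.8, -0.1, -0.3]
opening: -0.1
```

{"method": "move_arm", "body": {"plan": [[[-1,-0.04,-0.3],[0,0,0],-1],[[-1.8,-0.08,-1],[0,0,0],-1],[[-2.6,-0.11,-1.7],[0,0,0],-1],[[-2.6,-0.11,-1.7],[0,0,0],-1],[[-2.6,-0.11,-1.7],[0,0,0],-1]]}}

```text
clock: 3.65
tcp_pos: [535.5, -14.1, 116.8]
orientation: [-0.51, 0.511, -0.49, 0.489]
contact_force: [0.5, 0.3, 0.4]
opening: 0.3
```

Run:
```python
from h import *
S=cam("side");s=env.sense();print(s["tcp_pos"],s["contact_force"],s["opening"])
crop(S["pixels"][:,:,::-1],190,100,310,220,5,"pics/s3.png")
```

```text
[535.96021041 -14.12261764 117.04386813] [ 0.46452493 -0.41316463  0.45835567] 0.3825219451641758
```

View pics/s3.png

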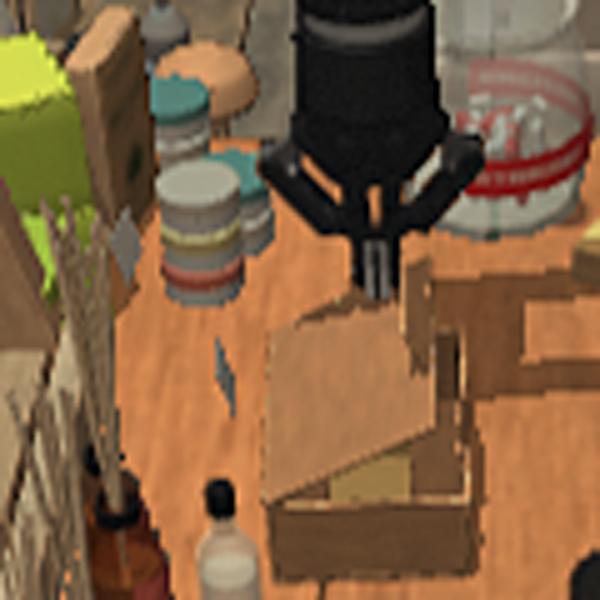

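{"method": "move_arm", "body": {"plan": [[[-0.5,0,-0.8],[0,0,0],-1],[[-0.9,0,-1.6],[0,0,0],-1],[[-1.2,0,-2.4],[0,0,0],-1],[[-1.3,0,-3.2],[0,0,0],-1],[[-1.4,0,-3.7],[0,0,0],-1]]}}

```text
clock: 4.2
tcp_pos: [521.2, -14.1, 79.1]
orientation: [-0.51, 0.511, -0.49, 0.489]
contact_force: [0.6, -0.6, -0.0]
opening: -0.1
```

{"method": "move_arm", "body": {"plan": [[[0,0,-0.3],[0,0,0],-1],[[0,0,-0.5],[0,0,0],-1],[[0,0,-0.6],[0,0,0],-1]]}}

```text
clock: 4.5
tcp_pos: [521.3, -14.1, 76.4]
orientation: [-0.51, 0.511, -0.49, 0.489]
contact_force: [-7.5, 0.2, 26.6]
opening: -0.1
```

Run:
```python
from h import *
S=cam("side");s=env.sense();print(s["tcp_pos"],s["contact_force"],s["opening"])
crop(S["pixels"][:,:,::-1],190,100,310,220,5,"pics/s4.png")
```

```text
[521.28648865 -14.1379891   76.56513717] [-7.39713782 -0.71803219 20.07583208] 0.15039650438352226
```

View pics/s4.png

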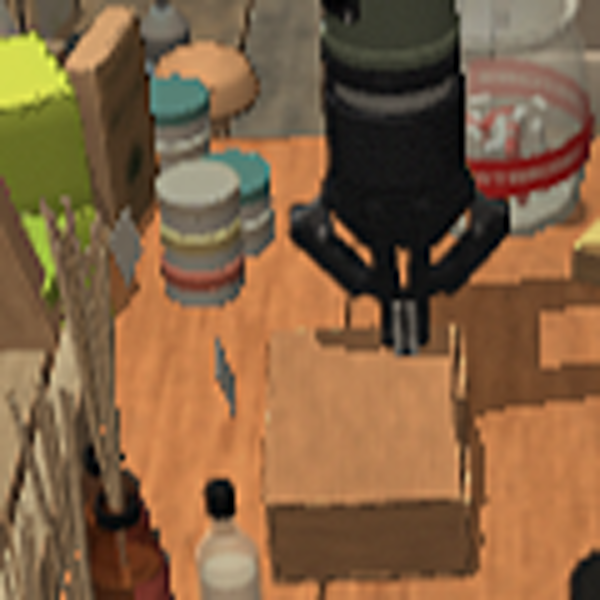

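The side view shows the lid flat on the box with its tongue against the front tongue (crop 457,370), and the vertical force of about 20 N confirms it rests on the box. I retract and measure the clip.

{"method": "move_arm", "body": {"plan": [[[0,0,1],[0,0,0],-1],[[0,0,4],[0,0,0],-1],[[-3,2,8],[0,0,0],1],[[-6,5,12],[0,0,0],1],[[-9,9,16],[0,0,0],1]]}}

```text
clock: 5.05
tcp_pos: [443.4, 60.4, 219.1]
orientation: [0.51, -0.51, 0.49, -0.49]
contact_force: [1.1, 0.8, 0.6]
opening: 43.5
```

Run:
```python
from h import *
T=cam("top");S=cam("side");s=env.sense();print(s["tcp_pos"],s["contact_force"],s["opening"])
crop(S["pixels"][:,:,::-1],225,245,285,315,9,"pics/c_s.png")
crop(T["pixels"][:,:,::-1],185,155,235,205,12,"pics/c_t.png")
crop(S["pixels"][:,:,::-1],190,140,310,230,6,"pics/s5.png")
```

```text
[443.98670158  62.52780946 221.87920556] [ 0.4117053  -0.87222197 -0.41598283] 58.037511843842125
```

View pics/c_s.png

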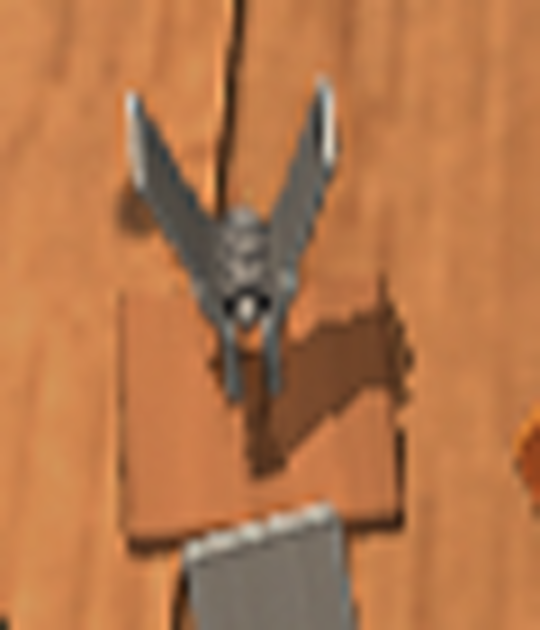

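View pics/c_t.png

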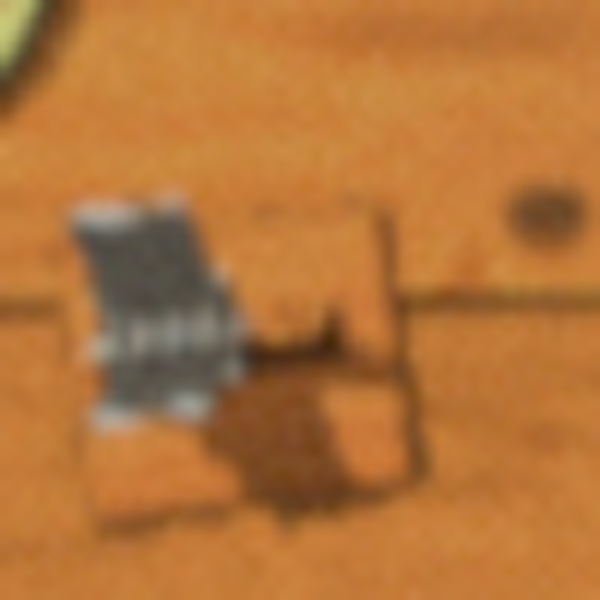

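View pics/s5.png

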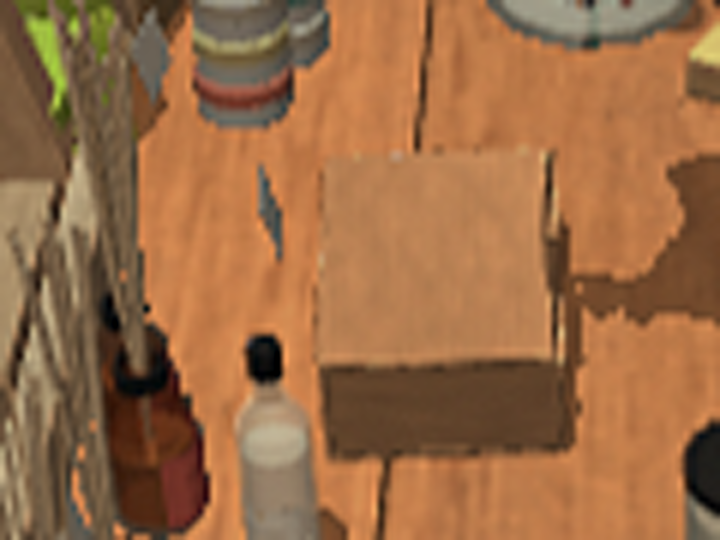

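```bash
cat > clipfit.py <<'E'
from h import *
def run(T,S):
    t=lambda p:uncrop(p,185,155,12); s=lambda p:uncrop(p,225,245,9)
    M=[(T,[24.5,14,118],t((72,212))),(T,[24.5,-14,118],t((188,200))),(T,[-24.5,14,118],t((95,420))),(T,[-24.5,-14,118],t((208,405))),
    (S,[24.5,14,118],s((137,187))),(S,[24.5,-14,118],s((130,92))),(S,[-24.5,-14,118],s((322,75))),(S,[-24.5,14,118],s((334,163))),(S,[0,16,70],s((244,308)))]
    f=least_squares(lambda x:np.concatenate([proj(c,place(P,*x[:3])+[0,0,x[3]])[0]-uv for c,P,uv in M]),[545,400,.1,0],loss="soft_l1")
    return f
E
python3 - <<'E'
from clipfit import *
T=cam("top");S=cam("side")
f=run(T,S);x=f.x;print(x,f.fun.round(1).reshape(-1,2).tolist())
for n,c,(a,b,cc,d,k) in [("top",T,(185,155,235,205,12)),("side",S,(225,245,285,315,9))]:
    im=c["pixels"][:,:,::-1]; im=cv2.resize(im[b:d,a:cc],None,fx=k,fy=k,interpolation=cv2.INTER_CUBIC)
    def poly(P,col,cl=True):
        p=((proj(c,place(P,*x[:3]))-[a,b]+.5)*k-.5).astype(np.int32); cv2.polylines(im,[p],cl,col,1)
    for sg in (-1,1): poly([[sg*11.5,14,76],[sg*24.5,14,118],[sg*24.5,-14,118],[sg*11.5,-14,76]],(0,0,255)); poly([[sg*3,16,39],[sg*3,-16,39]],(255,0,0))
    poly([[0,16,70],[0,-16,70]],(0,255,0))
    cv2.imwrite(f"pics/fitd_{n}.png",im)
E
```

```text
[ 5.47139834e+02  3.95764112e+02  1.18751190e-01 -8.28646862e-01] [[-0.5, 0.1], [0.1, -0.3], [-0.2, 0.6], [0.7, 0.4], [-1.0, -0.8], [-0.6, 0.3], [0.6, 0.2], [0.1, -0.2], [0.1, 0.5]]
```

View pics/fitd_top.png

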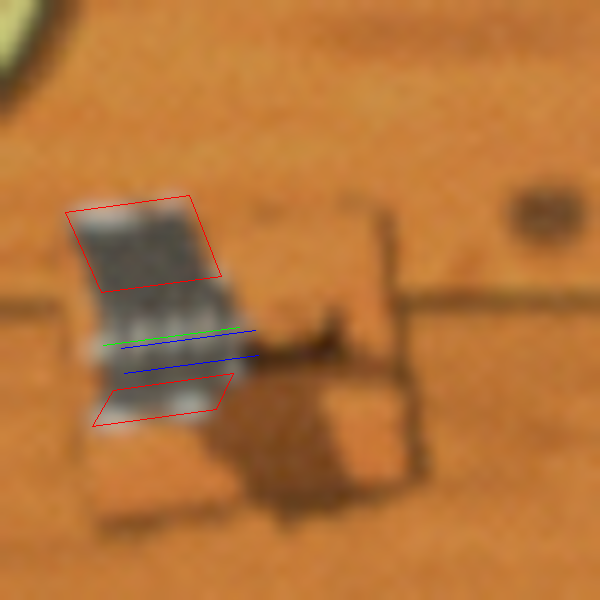

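View pics/fitd_side.png

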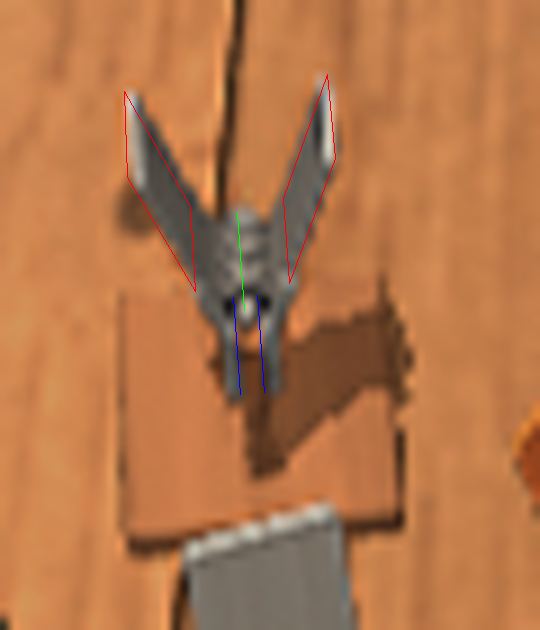

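The lid is shut (side crop shows it flat). Clip fit: pivot at about (546, 396), yaw about 0.11. I move above it with the fingers open.

{"method": "move_arm", "body": {"plan": [[[1.5,4.5,0],[0,0,0.02],1],[[3,9,0],[0,0,0.04],1],[[4.5,13.5,0],[0,0,0.06],1],[[6,18,0],[0,0,0.07],1],[[7.5,22.5,0],[0,0,0.07],1]]}}

```text
clock: 5.75
tcp_pos: [520.2, 286.0, 215.4]
orientation: [-0.526, 0.528, -0.472, 0.471]
contact_force: [0.6, -0.8, 1.1]
opening: 85.2
```

{"method": "move_arm", "body": {"plan": [[[1,4,0],[0,0,0],1],[[2,7.5,0],[0,0,0],1],[[2.7,10.6,-0.5],[0,0,0],1],[[2.7,10.6,-1],[0,0,0],1],[[2.7,10.6,-2],[0,0,0],1]]}}

```text
clock: 6.25
tcp_pos: [546.8, 390.6, 195.4]
orientation: [-0.526, 0.528, -0.471, 0.471]
contact_force: [0.1, 0.7, 0.1]
opening: 85.1
```

Run:
```python
from h import *
S=cam("side");T=cam("top");s=env.sense();print(s["tcp_pos"],s["contact_force"],s["opening"])
q=s["orientation"];print(Ro.from_quat([q[1],q[2],q[3],q[0]]).as_matrix().round(3))
p=s["tcp_pos"];print(proj(S,[p,p-[0,0,19]]))
crop(S["pixels"][:,:,::-1],200,190,320,310,5,"pics/s6.png")
```

```text
[545.5595558  388.97354377 194.41158395] [-0.08679061  0.16118976 -0.19859008] 85.26157844314139
[[ 0.111 -0.005  0.994]
 [-0.994 -0.004  0.111]
 [ 0.003 -1.    -0.005]]
[[248.57942661 230.20900569]
 [249.18243265 236.8986702 ]]
```

View pics/s6.png

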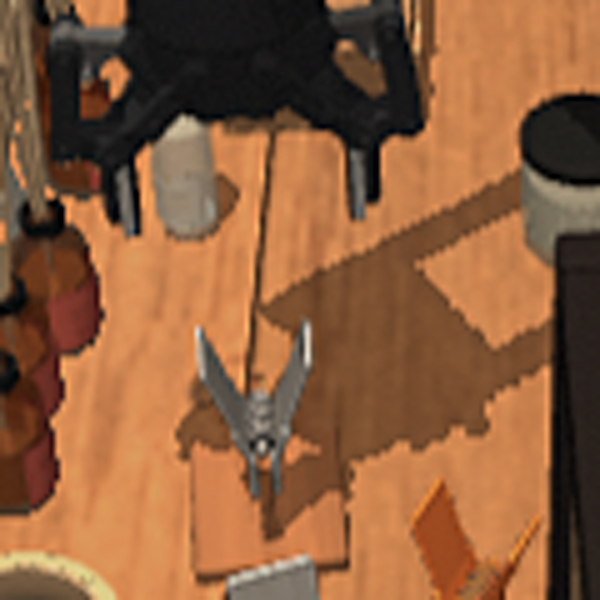

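The fingers (crop 128 and 362, middle 245) are centred over the clip (middle 255, nearer the camera), which agrees with the fit. I descend astride the grips.

{"method": "move_arm", "body": {"plan": [[[0,0.6,-2],[0,0,0],1],[[0,0.6,-4.5],[0,0,0],1],[[0,0.6,-7],[0,0,0],1],[[0,0.6,-9],[0,0,0],1],[[0,0.6,-9.5],[0,0,0],1]]}}

```text
clock: 6.85
tcp_pos: [545.1, 394.6, 100.1]
orientation: [-0.525, 0.529, -0.472, 0.471]
contact_force: [0.0, 0.0, -0.2]
opening: 85.6
```

Run:
```python
from h import *
S=cam("side");T=cam("top");s=env.sense();print(s["tcp_pos"],s["contact_force"],s["opening"])
crop(S["pixels"][:,:,::-1],215,220,295,310,6.6,"pics/s7.png")
```

```text
[546.11564544 395.83306319 102.1692071 ] [-0.27535882  0.20072844  0.51577139] 85.43400766765956
```

View pics/s7.png

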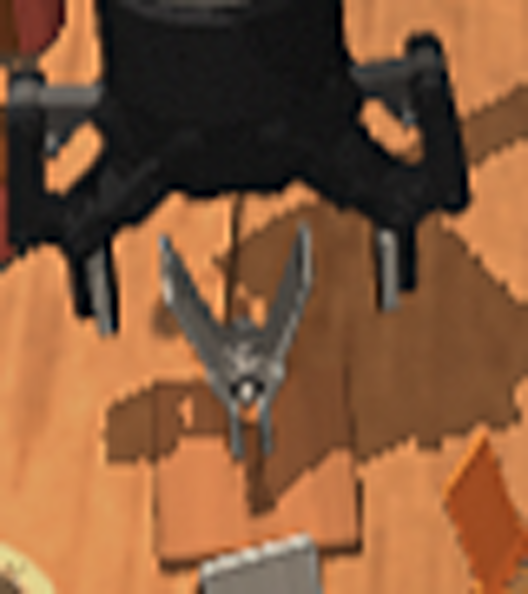

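{"method": "move_arm", "body": {"plan": [[[0.1,0,-0.3],[0,0,0],1],[[0.1,0,-0.3],[0,0,0],0.2],[[0.1,0,-0.3],[0,0,0],-0.1],[[0.1,0,-0.3],[0,0,0],-0.4],[[0.1,0,-0.3],[0,0,0],-0.4]], "grip_force": 30}}

```text
clock: 7.45
tcp_pos: [548.4, 398.0, 102.1]
orientation: [0.529, -0.526, 0.471, -0.472]
contact_force: [0.3, -0.0, 10.4]
opening: 28.1
```

{"method": "move_arm", "body": {"plan": [[[0,0,0],[0,0,0],-0.7],[[0,0,0],[0,0,0],-1],[[0,0,0],[0,0,0],-1],[[0,0,0],[0,0,0],-1],[[0,0,0],[0,0,0],-1]]}}

```text
clock: 7.95
tcp_pos: [549.0, 398.4, 103.0]
orientation: [0.53, -0.525, 0.471, -0.472]
contact_force: [0.4, 0.2, 9.4]
opening: 17.5
```

Run:
```python
from h import *
S=cam("side");T=cam("top");s=env.sense();print(s["tcp_pos"],s["contact_force"],s["opening"])
crop(S["pixels"][:,:,::-1],215,220,295,310,6.6,"pics/s8.png")
```

```text
[548.9551862  398.37433693 102.95885725] [ 0.34633678  0.17795648 10.70549957] 17.45182377183766
```

View pics/s8.png

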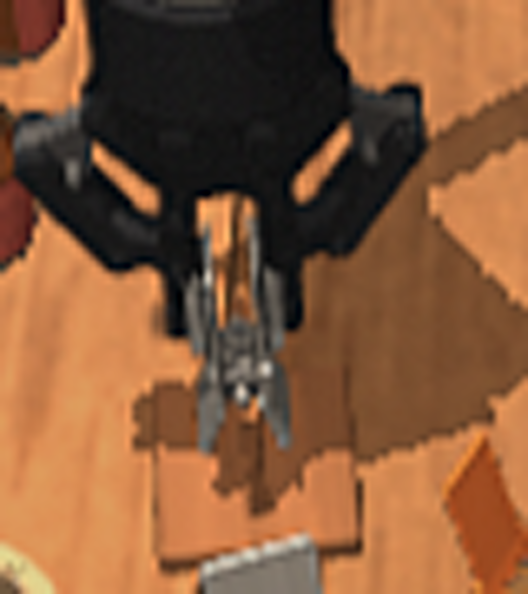

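The clip is squeezed open (opening 17.5 mm, tips at crop 208 and 283 astride the strip). I lift it straight up.

{"method": "move_arm", "body": {"plan": [[[0,0,0.8],[0,0,0],-1],[[0,0,1.8],[0,0,0],-1],[[0,0,3.5],[0,0,0],-1],[[0,0,6],[0,0,0],-1],[[0,0,9],[0,0,0],-1]]}}

```text
clock: 8.55
tcp_pos: [546.5, 396.7, 189.7]
orientation: [-0.526, 0.528, -0.471, 0.471]
contact_force: [0.9, 0.9, -1.0]
opening: 17.7
```

{"method": "move_arm", "body": {"plan": [[[0,0,0.5],[0,0,0],-1],[[0,0,0.5],[0,0,0],-1],[[0,0,0.5],[0,0,0],-1]]}}

```text
clock: 8.85
tcp_pos: [546.5, 396.6, 193.3]
orientation: [-0.526, 0.528, -0.471, 0.471]
contact_force: [-0.4, -0.3, -1.2]
opening: 18.1
```

Run:
```python
from h import *
S=cam("side");T=cam("top");s=env.sense();print(s["tcp_pos"],s["contact_force"],s["opening"])
crop(S["pixels"][:,:,::-1],215,180,295,290,6,"pics/s9.png")
p=s["tcp_pos"];print(proj(S,[p,p-[0,0,19]]))
```

```text
[546.44242776 396.56852971 192.73156497] [-0.24067202  0.14914746 -0.4557992 ] 17.19017374562133
[[247.93255514 233.34768081]
 [248.54631095 240.03072343]]
```

View pics/s9.png

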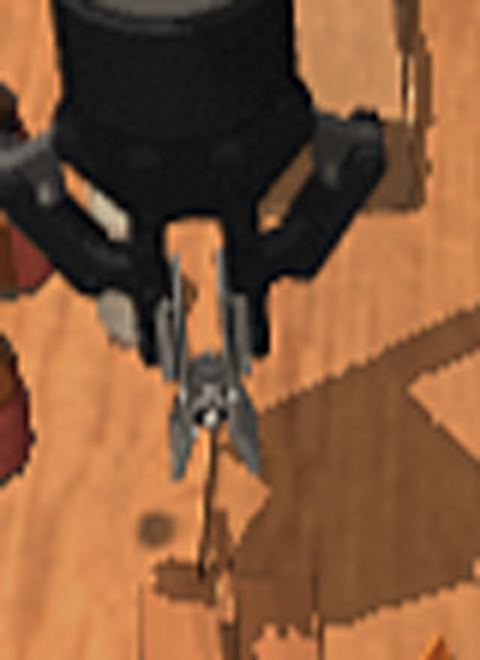

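The clip hangs free above the stand, wide open. I now work out the tip position relative to the TCP.

Run:
```python
from h import *
S=cam("side")
for (u,v) in [(215+178/6,180+478/6),(215+258/6,180+476/6),(215+210/6,180+410/6)]:
    for yy in (410,412.5,415):
        f=least_squares(lambda a:proj(S,[a[0],yy,a[1]])[0]-[u,v],[546,140]); print((round(u,1),round(v,1)),yy,f.x.round(1))
```

```text
(244.7, 259.7) 410 [556.6 129.2]
(244.7, 259.7) 412.5 [556.2 131.9]
(244.7, 259.7) 415 [555.8 134.5]
(258.0, 259.3) 410 [528.4 130.2]
(258.0, 259.3) 412.5 [528.1 132.8]
(258.0, 259.3) 415 [527.8 135.5]
(250.0, 248.3) 410 [543.2 163. ]
(250.0, 248.3) 412.5 [542.8 165.5]
(250.0, 248.3) 415 [542.5 168. ]
```

{"method": "move_arm", "body": {"plan": [[[-0.2,-2,1],[0,0,-0.01],-1],[[-0.6,-5,1.5],[0,0,-0.02],-1],[[-1.2,-9,2],[0,0,-0.03],-1],[[-1.8,-13,2],[0,0,-0.04],-1],[[-2.5,-17,2],[0,0,-0.05],-1]]}}

```text
clock: 9.5
tcp_pos: [521.5, 224.6, 214.9]
orientation: [-0.515, 0.515, -0.484, 0.485]
contact_force: [0.6, -1.4, -0.2]
opening: 17.3
```

{"method": "move_arm", "body": {"plan": [[[-0.7,-4,0],[0,0,-0.01],-1],[[-1.4,-8,0],[0,0,-0.02],-1],[[-2.1,-12,0],[0,0,-0.02],-1],[[-2.8,-16,-0.5],[0,0,-0.02],-1],[[-3.4,-18.7,-0.5],[0,0,-0.02],-1]]}}

```text
clock: 10.0
tcp_pos: [486.3, 37.1, 209.4]
orientation: [-0.509, 0.511, -0.49, 0.49]
contact_force: [0.3, 0.1, -0.4]
opening: 17.7
```

{"method": "move_arm", "body": {"plan": [[[0,0,-0.2],[0,0,0],-1],[[0,0,-0.2],[0,0,0],-1]]}}

```text
clock: 10.2
tcp_pos: [487.6, 39.2, 207.7]
orientation: [0.51, -0.51, 0.49, -0.49]
contact_force: [-0.7, 0.1, -0.6]
opening: 17.3
```

Run:
```python
from h import *
S=cam("side");T=cam("top");s=env.sense();print(s["tcp_pos"],s["contact_force"],s["opening"])
q=s["orientation"];print(Ro.from_quat([q[1],q[2],q[3],q[0]]).as_matrix().round(3))
crop(S["pixels"][:,:,::-1],220,100,320,220,5,"pics/s10.png")
crop(T["pixels"][:,:,::-1],220,110,400,260,4,"pics/t10.png")
```

```text
[488.17915399  40.41554787 207.76577992] [ 0.06765678  0.37934162 -0.88404773] 17.77923222762198
[[ 0.042  0.     0.999]
 [-0.999  0.     0.042]
 [-0.    -1.     0.   ]]
```

View pics/s10.png

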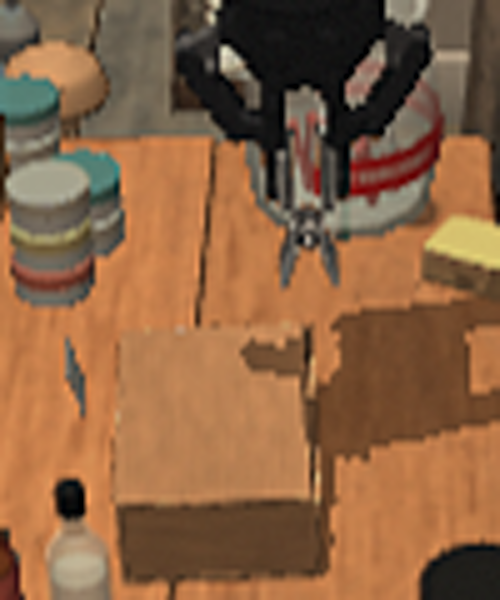

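View pics/t10.png

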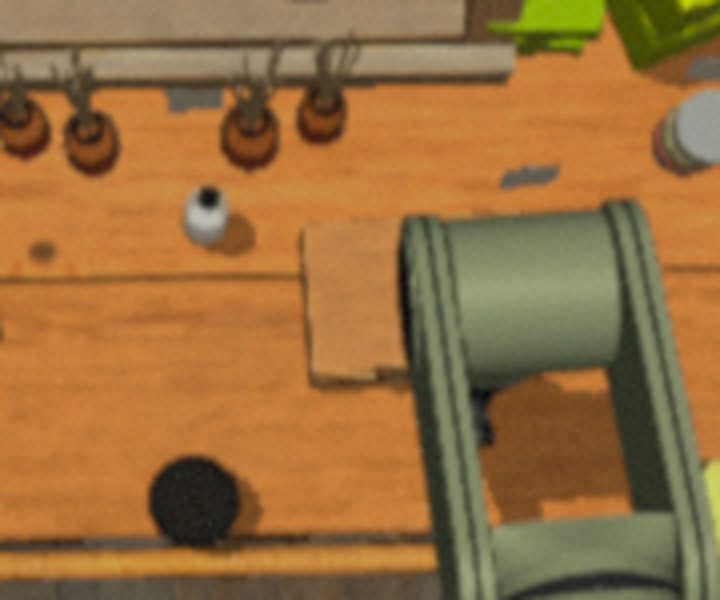

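Run:
```python
from h import *
S=cam("side")
k=8;a,b,cc,d=255,130,310,205
im=cv2.resize(S["pixels"][b:d,a:cc,::-1],None,fx=k,fy=k,interpolation=cv2.INTER_CUBIC)
def poly(P,col,cl=True):
    p=((proj(S,place(P,537.4,41.9,.0422))-[a,b]+.5)*k-.5).astype(np.int32); cv2.polylines(im,[p],cl,col,1)
for x in (-55,-48): poly([[x,-35,58],[x,-35,90],[x,35,90],[x,35,58]],(255,0,0) if x==-55 else (0,255,255))
cv2.imwrite("pics/s11.png",im)
for (u,v) in [((287.5)/5-.5+220,285.5/5-.5+100),((335.5)/5-.5+220,283.5/5-.5+100)]:
    f=least_squares(lambda a:proj(S,[a[0],56,a[1]])[0]-[u,v],[486,140]); print(f.x.round(1))
```

```text
[497.6 149.3]
[472.2 150.4]
```

View pics/s11.png

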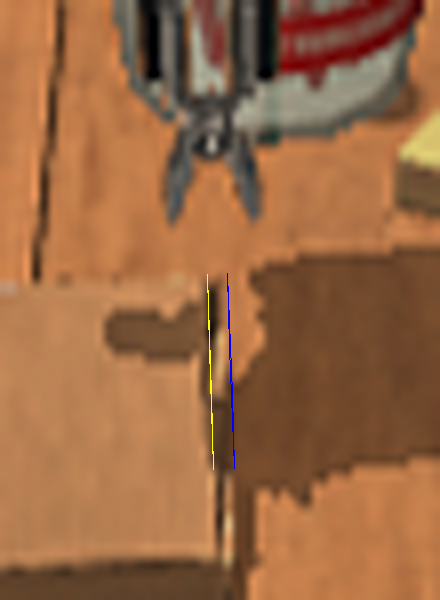

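The clip's tips (crop 175 and 255, middle 215) are over the tongues (about 217). I descend to just above the edge and look again.

{"method": "move_arm", "body": {"plan": [[[0.05,0,-1.5],[0,0,0],-1],[[0.05,0,-3],[0,0,0],-1],[[0.05,0,-4.2],[0,0,0],-1],[[0.05,0,-4.8],[0,0,0],-1],[[0.05,0,-4.8],[0,0,0],-1]]}}

```text
clock: 10.85
tcp_pos: [488.3, 40.5, 158.8]
orientation: [-0.51, 0.511, -0.49, 0.489]
contact_force: [-0.6, -0.1, -0.3]
opening: 17.8
```

Run:
```python
from h import *
S=cam("side");s=env.sense();print(s["tcp_pos"],s["contact_force"],s["opening"])
crop(S["pixels"][:,:,::-1],255,130,310,205,8,"pics/s12.png")
```

```text
[488.7720931   40.39445412 159.490565  ] [ 0.56358681 -0.65070199  0.1015021 ] 17.442823917154012
```

View pics/s12.png

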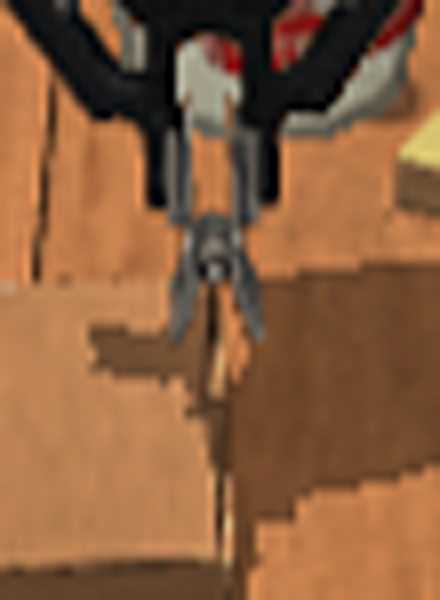

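{"method": "move_arm", "body": {"plan": [[[0,0,-0.7],[0,0,0],-1],[[0,0,-1.4],[0,0,0],-1],[[0,0,-2.1],[0,0,0],-1],[[0,0,-2.6],[0,0,0],-1],[[0,0,-2.6],[0,0,0],-1]]}}

```text
clock: 11.4
tcp_pos: [488.1, 40.0, 132.7]
orientation: [-0.51, 0.511, -0.49, 0.489]
contact_force: [-0.3, 0.3, -0.8]
opening: 17.4
```

Run:
```python
from h import *
S=cam("side");T=cam("top");s=env.sense();print(s["tcp_pos"],s["contact_force"],s["opening"])
crop(S["pixels"][:,:,::-1],255,130,310,205,8,"pics/s13.png")
crop(T["pixels"][:,:,::-1],220,110,400,260,4,"pics/t13.png")
```

```text
[488.71364962  40.07753952 133.53608408] [ 0.25389079  0.01172454 -1.05693044] 17.633163853661262
```

View pics/s13.png

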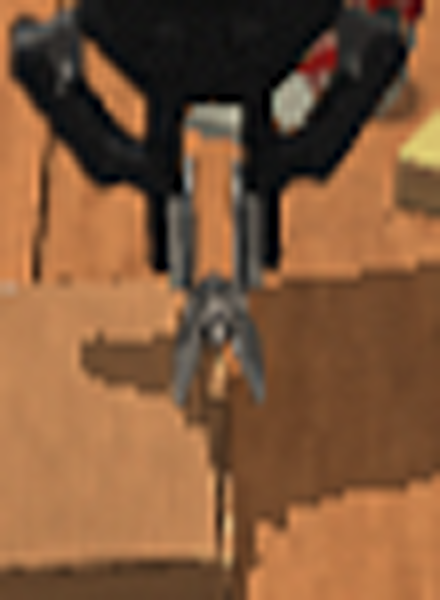

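View pics/t13.png

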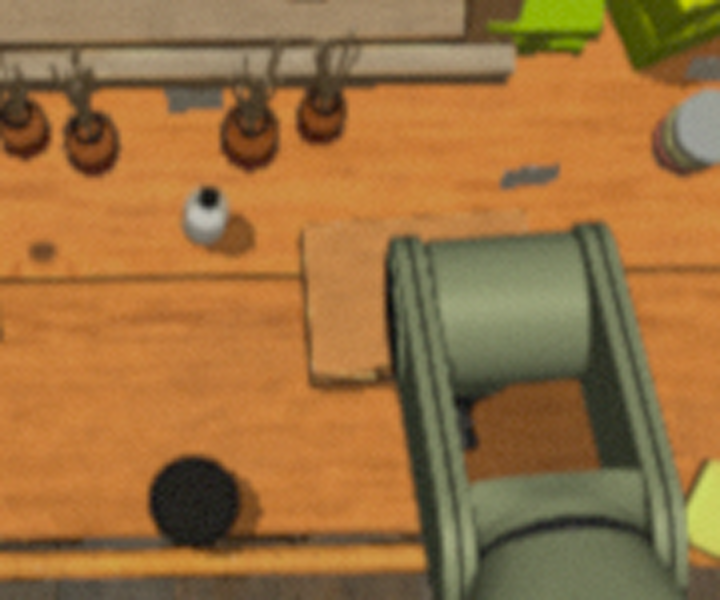

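Run:
```python
from h import *
S=cam("side")
P=place([[-55,16,90],[-48,16,90],[-51.5,16,74],[-55,35,90],[-48,35,90],[-55,35,58]],537.4,41.9,.0422)
print(((proj(S,P)-[255,130]+.5)*8-.5).round(0).tolist())
for uu in ((179,402),(187,402),(253,402),(262,402)):
    u,v=(np.array(uu)+.5)/8-.5+[255,130]
    f=least_squares(lambda a:proj(S,[a[0],56,a[1]])[0]-[u,v],[486,80]); print(uu,f.x.round(1))
crop(S["pixels"][:,:,::-1],265,150,305,205,14,"pics/s14.png")
```

```text
[[231.0, 360.0], [210.0, 361.0], [222.0, 398.0], [232.0, 394.0], [211.0, 394.0], [234.0, 469.0]]
(179, 402) [499.9  72.6]
(187, 402) [497.2  72.6]
(253, 402) [474.5  72.5]
(262, 402) [471.4  72.4]
```

View pics/s14.png

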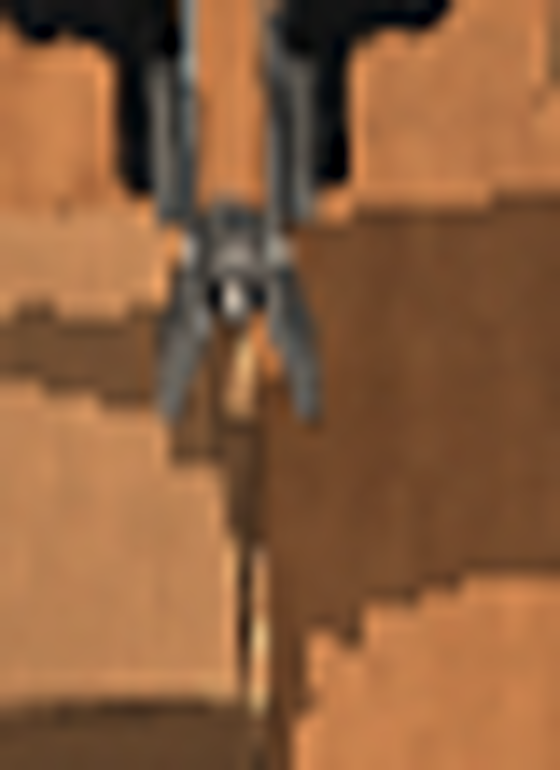

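The tongues' edge (crop 243) lies midway between the jaw tips (190 and 295). The tips are at z≈72.5, about 17 mm below the edge, and the measured outside force is near zero. I hand in.

{"method": "move_arm", "body": {"plan": [[[0,0,0],[0,0,0],-1],[[0,0,0],[0,0,0],-1],[[0,0,0],[0,0,0],-1]]}}

```text
clock: 11.85
tcp_pos: [488.8, 40.1, 133.8]
orientation: [0.511, -0.51, 0.489, -0.49]
contact_force: [0.2, 0.5, -0.4]
opening: 17.6
```

Run:
```python
from plant import env
s=env.sense();print(s["tcp_pos"],s["contact_force"],s["opening"],s["clock"])
print(env.sign_off())
```

```text
[488.79838979  40.11145602 133.81470697] [ 0.24083037  0.45166572 -0.40971114] 17.61221818357239 11.85
the job is handed in; nothing more can be done
None
```

I folded the lid shut with the closed fingers, squeezed the steel clip open, lifted it off its stand, and handed in with it held open astride the tongues. The run took 11.9 s of the 51 s. No verdict was reported, so this rests on my own checks.

- **Lid:** the pictures show it flat on the box, and pressing on it gave about 20–27 N, so it was resting on the box.
- **Clip:** the last picture puts the tips about 17 mm below the top edge. They sit either side of the tongues, centred to within about 1 mm, with about 22 mm between the inner tips. The finger opening of 17.6 mm means the clip is squeezed to about its stop.
- **Contact and bystanders:** the measured outside force was about 0.7 N, which is sensor noise, so I saw no sign of touching. That noise is above the judged 0.5 N limit, so the reading alone cannot prove it. In the last pictures the candle and spray bottle stand where they were. The carton was only partly in view and I did not check it separately, but nothing went near it.
- **One disagreement:** just after the lift, the side camera put the clip 3–4 mm nearer the robot than the finger position suggested. I placed the clip by comparing its tips with the tongues in the same picture, so this should not matter.

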